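# Ear defenders off the rivet box, self-closing lid held open

### The arm

A 6-joint arm with a two-finger parallel gripper is mounted at the origin on a cart in front of the work surface, level with it; the furniture and walls round the work are solid. World frame = base frame: x ahead of the robot, y to its left, z up, the work surface at z = 0. Lengths are in m, angles in degrees, forces in N, time in s.
With the tool pointing down it reaches from about 0.3 to 0.75 m from the base axis. Payload 8.5 kg.
Tool frame: the origin (TCP) lies midway between the tips of the shut fingers; the grasp point (between the pads) lies 19 mm behind it (env.tcp_to_grasp is the z of the grasp point in the tool frame, in m); z points along the fingers, y is the line along which they close (so a half turn about z gives the same grasp; the last joint's range is limited). The gripper opens to 85 mm and grips with 20 to 120 N. Pads are 22 mm wide; open, the fingers measure 114 mm over their backs; the gripper's body (76 mm by 85 mm) begins 54 mm behind the grasp point. The pads swing forward as they close: fully open they stand 13 mm farther back than shut.
Start: joints at [-76.278, 21.807, 74.336, -0, 83.858, -12.336], TCP at [0.242, -0.494, 0.231] pointing down, gripper open.
Joint ranges: [-178.18, 178.18], [-50.72, 133.34], [12.68, 142.11], [-81.47, 261.47], [9.98, 163.14], [-165.26, 165.26]. Speed limits (degrees/s): [136.94, 136.94, 180, 180, 180, 180].

### API

Orientations are given as a 3x3 rotation matrix whose columns are the frame's x, y, z axes.
In Python, from rig import env, imaging, job, models gives the robot as it stands. The module is installed in compiled form; this text tells all that it offers.
- The arm moves only by the tool jog_arm, never from a script. Its argument "plan" is text: rows parted by semicolons, each of 7 numbers parted by spaces: the turn, a rotation vector about the tool's x, y, z in degrees, then the shift along the tool's x, y, z in cm, then the closure in counts, from 0 (fully open) to 255 (shut). In form: rx ry rz x y z claw; .... A call has 1 to 10 rows; each row shifts and turns the commanded pose from where the row before left it, along the tool's axes as they then stand; what a row does not reach is not made up. A row lasts 1/12 s, in which the tool goes at most 41.7 mm and 7.16 degrees, less where a joint would pass 70% of its speed; a pose out of reach is approached as far as the arm can. A call with a gripper value outside its range is refused whole. The fingers move at their own pace and stop on an object; "grip_force" is the grip in N (left out, the last holds). Time passes only in rows, so rows that do not move let the fingers close. It gives the time, the measured TCP pose, the force, the opening and the grip force at its end, in the units of the state.
- env.observe(): the state, without advancing time (a new reading comes with each control period).
- imaging.get_image(name): name is "side" or "top" or "wrist"; returns a dict with "pixels" (420x560x3 uint8, red, green, blue), "depth" (420x560 float32, m along the optical axis (not along the pixel's ray), 0 where there is no reading), "fov_y" (degrees; the focal length in pixels is half the picture's height over the tangent of half this angle, whatever the lens; pixels are square), "cx", "cy" (the principal point, pixels), "distortion" ([k1, k2, p1, p2, k3] as OpenCV has them; the pictures are not rectified), "world_from_camera" (4x4, takes a point from camera to world coordinates). Camera axes: x right, y down, z forward; pixel columns grow to the right and rows downward; lengths in m; the calibration is good to about 2 mm. A picture is of the moment at which its call begins.
- job.close_job(): hands the job in; it is judged then, once.
Trained networks look in the newest picture that a camera, given by its name, has taken for a name from the list of things; names that differ only in an ending like _2 or _b are one class to them, and where a whole thing is asked for, a point or a joint stands for the part that bears it (a point fixed in the world has none). Each returns a list of dicts, best first, with "confidence" (0 to 1); they miss things now and then, are a little off and sometimes report something else, mostly with a low value. They report only what shows in the picture. A call takes as long as a camera call.
- models.outline_of(camera, query): "region" (420x560 bool, what is visible of it) and "bbox" ([centre column, centre row, width, height] in pixels, round what is visible of it).
- models.tip_of(camera, query): "at" ([column, row] in pixels: a listed point, or the origin of a listed thing).
The state is a dict: "time_s": time; "q": joint angles; "qvel": joint speeds; "joint_efforts": joint torques, N m; "position": TCP position; "tool_rot": TCP orientation; "ft_force": force on the tool from outside, world axes, zero at the start; "wrist_torque": the same for the moment, N m; "grip_width": finger opening in m; "gripper_force": force on a finger pad.
Only numpy, scipy, OpenCV 4.12 (cv2) and the standard library are available. Lean on these libraries where they do the work, as an engineer would, in place of code of your own. Each camera call takes 0.05 s, during which the arm holds its last target. There are 200 camera calls.

### The job

Somebody has stood the ear defenders on the lid of the orange rivet box: hang them by their padded headband over the bar of the steel hanger and let go. Then take the box's clear lid by its front tab, open it to about 60 degrees and keep holding it there, because it springs shut by itself and the jar behind keeps it from folding right back; I will pick the rivets out meanwhile, so finish with the tab still in the gripper. Leave the box, the jar, the small anvil and the rivet setter where they are, do not lift the lid before the ear defenders hang on the bar, and do not drop them.

Things in the scene. Friction and masses are not known exactly. Their poses are not given: they have to be found in the camera images.
- ear_defenders: Yellow/black ear defenders, 0.15-0.31 kg, at first standing on their two cups on the box's lid. 165 mm high, 145 mm wide (own y, cup to cup), 76 mm deep (x). Origin: underside centre, z up; half a turn about z changes nothing. Cups 92 mm high; over them the headband arches across y, leaving an opening 100 mm wide, 53 mm high (z 92 to 145 mm) for a bar along x.
- headband_pad (a point): Centre of the black padded crown of the headband, 155 mm above the ear defenders' origin, same axes. Pad 26 mm wide along x (grasp across this, from above), top 10 mm above this point, underside 10 mm below. It hangs with the bar against its underside, so fingertips below the underside would hit the bar. Level within 8 mm of the centre in y, then it curves down with the arch.
- hanger_bar (a point): Hanging place: on the top line of the fixed dark steel hanger's level bar (16 mm diameter), 208 mm above the worktop. x runs along the bar to the upright tube (axis at x = +75 mm), -x to the free end, z up. Straight from x = -56 to +47 mm. Hung there, headband_pad is 10 mm above this point and the cups 63 mm above the worktop. Foot plate 96 mm wide, 7 mm high, x -30 to +120 mm.
- hanger_end (a point): Centre of the round black cap (21 mm diameter) on the turned-up free end of the hanger's bar, 71 mm from hanger_bar toward -x; axes as hanger_bar. Its top is 15 mm above the bar's top line. The headband can be brought on from this end along +x, its underside above the cap, and then lowered onto the bar.
- lid_tab (a point): Centre of the tab amid the front edge of the box's clear lid; moves with it. Shut: 33 mm up, x to the box's back, y along the edge, z up. 28 mm wide (y), 5 thick (x), 11 high (z), only 1 mm before the box's front wall: pinch its two ends along y from above, pads in front of the lid's edge (2.5 mm behind this point, top 5.5 mm above it, 162 mm long). It may turn between the pads about y.
- lid_hinge (a point): Middle of the lid's hinge axis, at the rear edge of the box, 38 mm above the worktop; fixed to the box, with its axes: x from front to back, y along the hinge, z up. Shut, lid_tab lies 117 mm in front of it and 4.5 mm below it.
- rivet_box_lid (a joint): Angle of the lid: 0 shut, grows as it opens, 1.05 = 60 degrees, 1.92 the hinge's stop. A light spring in the hinge closes it (at 60 degrees about 0.7 N at the tab); let go, it shuts.
- rivet_box: Orange box of rivets with compartments, 110 x 160 mm, 36 mm high, 39 mm over the shut clear lid; loose but heavy (1.5 kg). Origin: centre of its underside; x to the hinge side, z up. It is to stay where it is.
- jar: Bystander: clear jar, 79 mm diameter, 92 mm high, standing close behind the box. Origin: centre of its underside.
- anvil: Bystander: round steel anvil disc, 50 mm diameter, 14 mm high, on the worktop. Origin: centre of its underside.
- setter: Bystander: bare steel rivet setter, a rod 15 x 141 x 14 mm (long along own y) lying on the worktop. Origin: centre of its underside.

How it is judged (in metres and radians):
On the way:
1. The ear defenders hang still on the bar by their headband, let go (z of headband_pad in the frame of hanger_bar between 0.003 and 0.02 m and x of headband_pad in the frame of hanger_bar between -0.05 and 0.05 m and y of headband_pad in the frame of hanger_bar between -0.025 and 0.025 m and angle between headband_pad's own z axis and vertical below 0.35 rad and contact force between ear_defenders and hanger above 0.8 N and contact force between ear_defenders and the arm below 0.05 N and linear speed of ear_defenders below 0.05 m/s), for 0.3 s.
At the end, for the whole second after the job is handed in: Ear defenders hang still and untouched on the bar by the headband (pad within 50 mm along and 25 mm across of hanger_bar, 3 to 20 mm above it, leaning under 20 degrees); the lid is still, 50 to 70 degrees open, its tab held by the fingers, the box flat (all of step 1 and value of joint rivet_box_lid between 0.873 and 1.222 rad and velocity of joint rivet_box_lid between -0.1 and 0.1 rad/s and contact force between rivet_box_lid_c1 and the fingers above 0.2 N and angle between rivet_box's own z axis and vertical below 0.1 rad); the arm keeps its last pose, push and grip.
It fails at once if the lid is lifted (more than 8 degrees) before the ear defenders are at the bar (value of joint rivet_box_lid above 0.14 rad and distance between headband_pad and hanger_bar above 0.08 m).
It fails at once if the lid is thrown back past 86 degrees (value of joint rivet_box_lid above 1.5 rad).
It fails at once if the ear defenders are dropped or tipped over (height (world z) of headband_pad below 0.13 m or angle between headband_pad's own z axis and vertical above 0.8 rad).
It fails at once if the rivet box is shifted by more than 40 mm (distance of rivet_box from where it was at the start of the episode above 0.04 m).
It fails at once if the jar, the anvil or the setter is moved by more than 25 mm (distance of any of jar, anvil, setter from where it was at the start of the episode above 0.025 m).
It also fails if it takes over 56 s, if anything falls off the work surface, if the arm or the gripper's body presses on something with over 40 N, if the wrist force passes 120 N, or if a joint passes its speed limit or range.

## Working session

There is one attempt and no reset: what is moved stays moved. The work goes in short steps, Python scripts to look and compute and a tool call to move; the robot and the scene stay as the last step left them, time stands still between calls to the robot, and variables do not carry over. Pictures are saved under pics/ and viewed, at most 10 in all, crops included, and the job is handed in when it is done.

Besides the shell and the picture viewer there is one more tool, called after "Request:" as name(argument=value, ...), one argument or row to a line, values as JSON. jog_arm: Moves the arm, as the interface text tells. Its arguments: {"type":"object","properties":{"plan":{"type":"string"},"grip_force":{"type":"number"}},"required":["plan"]}

```bash
mkdir -p pics
cat > h.py <<'E'
import numpy as np, cv2
from rig import env, imaging, job, models
def ray_pt(im,u,v,d=None):
    h,w=im["depth"].shape; f=h/2/np.tan(np.radians(im["fov_y"])/2)
    K=np.array([[f,0,im["cx"]],[0,f,im["cy"]],[0,0,1]])
    uv=np.atleast_2d(np.c_[u,v]).astype(float)
    n=cv2.undistortPoints(uv.reshape(-1,1,2),K,np.array(im["distortion"])).reshape(-1,2)
    r=np.c_[n,np.ones(len(n))]
    T=im["world_from_camera"]
    return r,T
def world(im,u,v,d):
    r,T=ray_pt(im,u,v); p=r*np.atleast_1d(d)[:,None]
    return p@T[:3,:3].T+T[:3,3]
def at_z(im,u,v,z):
    r,T=ray_pt(im,u,v); w=r@T[:3,:3].T; return T[:3,3]+w*((z-T[2,3])/w[:,2])[:,None]
def cloud(im,mask):
    v,u=np.nonzero(mask&(im["depth"]>0)); return world(im,u,v,im["depth"][v,u])
def save(im,name): cv2.imwrite("pics/"+name,im["pixels"][:,:,::-1])
E
python3 - <<'E'
from h import *
np.set_printoptions(precision=3,suppress=True)
s=env.observe(); print(s["position"],s["tool_rot"],s["grip_width"],env.tcp_to_grasp)
pts={"headband_pad","hanger_bar","hanger_end","lid_tab","lid_hinge"}
for c in ["top","side"]:
    im=imaging.get_image(c); save(im,c+"0.png"); print(c,im["world_from_camera"][:3,3],im["world_from_camera"][:3,2])
    for q in ["headband_pad","hanger_bar","hanger_end","lid_tab","lid_hinge","ear_defenders","rivet_box","jar","anvil","setter"]:
        for t in models.tip_of(c,q)[:2]:
            u,v=t["at"]; d=im["depth"][int(np.clip(round(v),0,419)),int(np.clip(round(u),0,559))]
            z={"headband_pad":.194,"hanger_bar":.208,"hanger_end":.2125,"lid_tab":.033,"lid_hinge":.038,"ear_defenders":.039}.get(q,0)
            print(q,round(t["confidence"],2),np.round(t["at"]),"depth->",world(im,u,v,d)[0],"z->",at_z(im,u,v,z)[0])
E
```

```text
[ 0.242 -0.494  0.231] [[ 0.898  0.439 -0.   ]
 [ 0.439 -0.898  0.001]
 [ 0.    -0.002 -1.   ]] 0.08538086094161965 -0.0187
top [ 0.508 -0.018  1.175] [ 0.074 -0.002 -0.997]
headband_pad 0.91 [146. 218.] depth-> [0.549 0.231 0.206] z-> [0.55  0.234 0.194]
hanger_bar 0.96 [398. 236.] depth-> [ 0.526 -0.233  0.206] z-> [ 0.525 -0.232  0.208]
hanger_end 0.81 [403. 270.] depth-> [ 0.464 -0.24   0.219] z-> [ 0.464 -0.242  0.213]
lid_tab 0.7 [160. 247.] depth-> [0.495 0.242 0.038] z-> [0.495 0.243 0.033]
lid_tab 0.41 [405. 274.] depth-> [ 0.457 -0.245  0.218] z-> [ 0.448 -0.288  0.033]
lid_hinge 0.6 [172. 193.] depth-> [ 0.616  0.227 -0.   ] z-> [0.612 0.219 0.038]
ear_defenders 0.95 [165. 221.] depth-> [0.545 0.198 0.197] z-> [0.551 0.233 0.039]
rivet_box 0.68 [172. 224.] depth-> [0.54  0.188 0.185] z-> [0.546 0.226 0.   ]
jar 0.9 [175. 167.] depth-> [0.67  0.216 0.035] z-> [0.675 0.223 0.   ]
anvil 0.62 [271. 264.] depth-> [0.462 0.003 0.01 ] z-> [0.462 0.003 0.   ]
anvil 0.33 [399. 233.] depth-> [ 0.53  -0.234  0.207] z-> [ 0.535 -0.28   0.   ]
setter 0.67 [268. 206.] depth-> [0.59  0.0
[... 419 characters left out ...]
nge 0.78 [263. 304.] depth-> [0.614 0.151 0.003] z-> [0.614 0.2   0.038]
ear_defenders 0.65 [293. 311.] depth-> [0.557 0.301 0.092] z-> [0.552 0.23  0.039]
rivet_box 0.7 [296. 244.] depth-> [0.547 0.248 0.204] z-> [ 0.514 -0.137  0.   ]
rivet_box 0.62 [290. 322.] depth-> [0.563 0.294 0.061] z-> [0.558 0.216 0.   ]
jar 0.96 [241. 326.] depth-> [0.659 0.257 0.028] z-> [0.662 0.221 0.   ]
jar 0.24 [290. 164.] depth-> [ 0.479 -0.915  0.004] z-> [ 0.478 -0.928  0.   ]
anvil 0.78 [326. 267.] depth-> [0.453 0.023 0.016] z-> [ 0.449 -0.004  0.   ]
setter 0.46 [268. 269.] depth-> [0.6   0.003 0.005] z-> [ 0.6   -0.005  0.   ]
setter 0.35 [293. 312.] depth-> [0.558 0.302 0.091] z-> [0.549 0.18  0.   ]
```

View pics/top0.png

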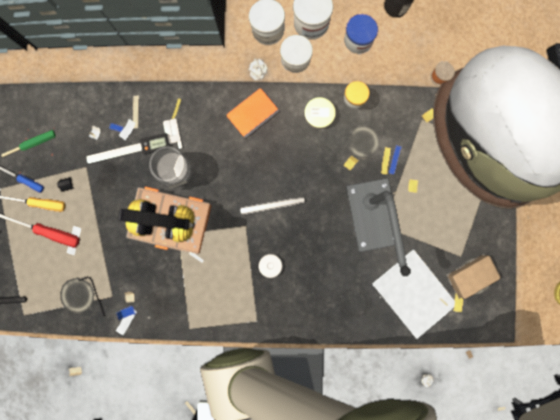

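View pics/side0.png

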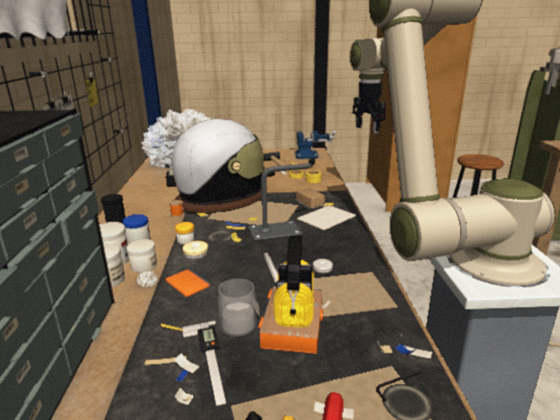

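Run:
```python
from h import *
np.set_printoptions(precision=4,suppress=True)
im=imaging.get_image("top")
full=np.ones((420,560),bool)
P=cloud(im,full)
# headband
H=P[(P[:,1]>.1)&(P[:,1]<.36)&(P[:,2]>.15)&(P[:,0]>.4)&(P[:,0]<.7)]
print("band",len(H),H.min(0),H.max(0))
def pca(A):
    c=A[:,:2].mean(0);u,s,v=np.linalg.svd(A[:,:2]-c,full_matrices=False);return c,v[0],np.degrees(np.arctan2(v[0][1],v[0][0])),s/np.sqrt(len(A))
print(pca(H)); T=H[H[:,2]>H[:,2].max()-.008]; print("top",T.mean(0),T.min(0),T.max(0),pca(T))
B=P[(P[:,1]<-.1)&(P[:,1]>-.36)&(P[:,2]>.195)&(P[:,2]<.215)&(P[:,0]>.4)&(P[:,0]<.65)]
print("bar",len(B),B.min(0),B.max(0),pca(B))
for x in np.arange(.44,.64,.01):
    b=B[abs(B[:,0]-x)<.005]
    if len(b): print(round(x,2),b[:,1].min(),b[:,1].max(),b[:,2].max())
for q in ["rivet_box","lid_tab","jar","ear_defenders"]:
    for o in models.outline_of("top",q)[:1]:
        r=o["region"]; c=cloud(im,r); print(q,o["confidence"],o["bbox"],r.sum(),np.percentile(c,[2,50,98],axis=0))
L=P[(P[:,1]>.08)&(P[:,1]<.38)&(P[:,2]>.028)&(P[:,2]<.046)&(P[:,0]>.4)&(P[:,0]<.63)]
print("lid",len(L),cv2.minAreaRect(L[:,:2].astype(np.float32)*1000))
# front edge of lid per y
for y in np.arange(.13,.34,.015):
    b=L[abs(L[:,1]-y)<.004]
    if len(b): print(round(y,3),np.sort(b[:,0])[:3],b[:,0].max())
```

```text
band 898 [0.5305 0.1618 0.15  ] [0.5688 0.3024 0.2072]
(array([0.5488, 0.222 ]), array([-0.1301, -0.9915]), np.float64(-97.47342398841819), array([0.0376, 0.0069]))
top [0.5502 0.2315 0.2022] [0.5373 0.2029 0.1992] [0.5629 0.2621 0.2072] (array([0.5502, 0.2315]), array([-0.1102, -0.9939]), np.float64(-96.32551664794273), array([0.0145, 0.0066]))
bar 660 [ 0.4526 -0.2544  0.195 ] [ 0.6037 -0.2099  0.2146] (array([ 0.5332, -0.2296]), array([-0.9791, -0.2035]), np.float64(-168.260675811738), array([0.0394, 0.0047]))
0.45 -0.24172305257148566 -0.23919958624289056 0.2146253162115631
0.46 -0.25439641289572773 -0.2354992217915432 0.21419613926813819
0.47 -0.25038292341303203 -0.23590828088874055 0.21457291131189882
0.48 -0.2501638008945704 -0.2331981417542546 0.21012809140053612
0.49 -0.248818278612674 -0.23052374813818474 0.20928850175886327
0.5 -0.24526558904732482 -0.22849873013930952 0.21038064996688188
0.51 -0.24446552087803397 -0.2268093133825376 0.21080682294748487
0.52 -0.24185975332357545 -0.2246985095180729 0.20983170997574685
0.53 -0.2394179090297295 -0.22250132289316163 0.211072
[... 930 characters left out ...]
0.5856 0.2931 0.2044]]
lid 1973 ((561.1592407226562, 226.6052703857422), (161.84161376953125, 136.84300231933594), 79.29502868652344)
0.145 [0.5402 0.5449 0.5468] 0.5920690223610063
0.16 [0.4843 0.4844 0.4844] 0.6004486528208619
0.175 [0.4862 0.4882 0.4883] 0.6044348531829713
0.19 [0.49   0.4901 0.4902] 0.6020889797925647
0.205 [0.4919 0.494  0.494 ] 0.6060053428016776
0.22 [0.4957 0.4958 0.4958] 0.6293061563013563
0.235 [0.4932 0.4933 0.4954] 0.6099624702693719
0.25 [0.4971 0.4972 0.4972] 0.6180326329045355
0.265 [0.5054 0.5054 0.5055] 0.6224206615950943
0.28 [0.5072 0.5092 0.5093] 0.6245445905375886
0.295 [0.511  0.5111 0.5112] 0.6242413310849588
0.31 [0.513 0.515 0.515] 0.5279930799133113
```

The top view shows the ear defenders' band at about (150,218) on the orange box, the hanger bar from its cap at (405,270) to its upright at (378,198), and the jar at (170,167). The side view confirms the ear defenders stand upright. I'll move above the pad first.

Request:
jog_arm(
  plan="0 0 -7.1 0 0 -0.6 0;0 0 -7.1 0 0 -0.6 0;0 0 -7.1 0 0 -0.6 0;0 0 -7.1 0 0 -0.6 0;0 0 -7.1 0 0 -0.6 0;0 0 -7.1 0 0 -0.6 0;0 0 -7.1 0 0 -0.6 0;0 0 -7.1 0 0 -0.6 0;0 0 0 0 0 -0.6 0;0 0 0 0 0 -0.6 0",
  grip_force=40,
)

```text
time_s: 2.18
position: [0.2416, -0.494, 0.2917]
tool_rot: [[0.128, 0.992, -0.0], [0.992, -0.128, 0.0], [0.0, -0.0, -1.0]]
ft_force: [1.0, 0.3, -0.1]
grip_width: 0.0858
gripper_force: 0.0
```

Request:
jog_arm(
  plan="0 0 0 3.8 1.08 0 0;0 0 0 3.8 1.08 0 0;0 0 0 3.8 1.08 0 0;0 0 0 3.8 1.08 0 0;0 0 0 3.8 1.08 0 0;0 0 0 3.8 1.08 0 0;0 0 0 3.8 1.08 0 0;0 0 0 3.8 1.08 0 0;0 0 0 3.8 1.08 0 0;0 0 0 3.8 1.08 0 0",
)

```text
time_s: 3.02
position: [0.3963, -0.1286, 0.2917]
tool_rot: [[0.129, 0.992, 0.001], [0.992, -0.129, -0.0], [-0.0, 0.001, -1.0]]
ft_force: [0.8, -0.5, 0.3]
grip_width: 0.0853
gripper_force: 0.0
```

Request:
jog_arm(
  plan="0 0 0 3.8 1.08 0 0;0 0 0 3.8 1.08 0 0;0 0 0 3.8 1.08 0 0;0 0 0 3.8 1.08 0 0;0 0 0 3.8 1.08 0 0;0 0 0 3.8 1.08 0 0;0 0 0 3.8 1.08 0 0;0 0 0 3.8 1.08 0 0;0 0 0 0 0 0 0;0 0 0 0 0 0 0",
)

```text
time_s: 3.85
position: [0.5197, 0.162, 0.2909]
tool_rot: [[0.125, 0.992, -0.001], [0.992, -0.125, -0.0], [-0.0, -0.001, -1.0]]
ft_force: [0.1, -0.4, -0.5]
grip_width: 0.0853
gripper_force: 0.0
```

Run:
```python
from h import *
np.set_printoptions(precision=4,suppress=True)
im=imaging.get_image("wrist"); save(im,"w1.png"); print(im["world_from_camera"][:3,3],im["world_from_camera"][:3,2])
for q in ["headband_pad","lid_tab"]:
    for t in models.tip_of("wrist",q)[:2]:
        u,v=t["at"]; print(q,t["confidence"],t["at"],at_z(im,u,v,.204 if q[0]=="h" else .033))
P=cloud(im,np.ones((420,560),bool))
H=P[(P[:,1]>.1)&(P[:,1]<.36)&(P[:,2]>.19)&(P[:,2]<.215)&(P[:,0]>.4)&(P[:,0]<.7)]
c=H[:,:2].mean(0); v=np.linalg.svd(H[:,:2]-c,full_matrices=False)[2][0]; print(len(H),H.mean(0),H.min(0),H.max(0),np.degrees(np.arctan2(v[1],v[0])),cv2.minAreaRect(H[:,:2].astype(np.float32)*1000))
Z=H[H[:,2]>.2]; print(len(Z),Z.min(0) if len(Z) else 0,Z.max(0) if len(Z) else 0,np.percentile(H[:,2],[50,90,98]))
```

```text
[0.5299 0.242  0.4342] [-0.0404 -0.315  -0.9482]
headband_pad 0.8 [315.2, 98.8] [[0.5488 0.2314 0.204 ]]
lid_tab 0.85 [248.9, 92.0] [[0.4963 0.2385 0.033 ]]
6018 [0.5493 0.2331 0.1998] [0.5327 0.1862 0.19  ] [0.5659 0.2743 0.2068] -96.90539406040082 ((549.4053955078125, 230.85986328125), (87.70706176757812, 25.978281021118164), 83.12810516357422)
3408 [0.5348 0.2022 0.2   ] [0.5638 0.2578 0.2068] [0.201  0.2043 0.2052]
```

View pics/w1.png

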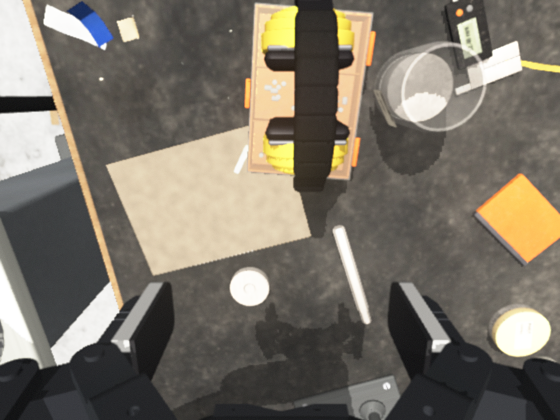

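The wrist view shows the band running vertically at column 315, with the tab on the box's left edge at (249,92). The closing axis already lines up with the pad.

Request:
jog_arm(
  plan="0 0 0 3.64 1.04 0 0;0 0 0 3.64 1.04 0 0;0 0 0 0 0 1.7 0;0 0 0 0 0 1.7 0;0 0 0 0 0 1.7 0;0 0 0 0 0 1.7 0;0 0 0 0 0 1.7 0;0 0 0 0 0 1 0;0 0 0 0 0 0 0;0 0 0 0 0 0 0",
)

```text
time_s: 4.83
position: [0.5494, 0.2294, 0.1969]
tool_rot: [[0.126, 0.992, 0.0], [0.992, -0.126, 0.0], [0.0, 0.0, -1.0]]
ft_force: [0.8, 0.2, 0.2]
grip_width: 0.0855
gripper_force: 0.0
```

Request:
jog_arm(
  plan="0 0 0 0.2 0 0.45 0;0 0 0 0 0 0.45 0;0 0 0 0 0 0 255;0 0 0 0 0 0 255;0 0 0 0 0 0 255;0 0 0 0 0 0 255;0 0 0 0 0 0 255;0 0 0 0 0 0 255;0 0 0 0 0 0 255;0 0 0 0 0 0 255",
)

```text
time_s: 5.67
position: [0.5496, 0.2321, 0.1877]
tool_rot: [[0.124, 0.992, 0.001], [0.992, -0.124, 0.0], [0.0, 0.001, -1.0]]
ft_force: [-0.7, 1.1, 3.5]
grip_width: 0.0248
gripper_force: 44.7
```

Request:
jog_arm(
  plan="0 0 0 0 0 -0.3 255;0 0 0 0 0 -0.8 255;0 0 0 0 0 -1.2 255;0 0 0 0 0 -1.2 255;0 0 0 0 0 -1.2 255;0 0 0 0 0 -1.2 255;0 0 0 0 0 -0.8 255;0 0 0 0 0 -0.3 255;0 0 0 0 0 0 255;0 0 0 0 0 0 255",
)

```text
time_s: 6.5
position: [0.5493, 0.232, 0.2568]
tool_rot: [[0.124, 0.992, -0.001], [0.992, -0.124, -0.0], [-0.0, -0.001, -1.0]]
ft_force: [0.9, 0.2, -1.4]
grip_width: 0.025
gripper_force: 44.1
```

Run:
```python
from h import *
np.set_printoptions(precision=4,suppress=True)
s=env.observe(); print(s["position"],s["ft_force"],s["grip_width"],s["gripper_force"])
im=imaging.get_image("side"); save(im,"s2.png")
o=models.outline_of("side","ear_defenders"); 
if o: c=cloud(im,o[0]["region"]); print(o[0]["confidence"],np.percentile(c,[1,50,99],axis=0))
```

```text
[0.5493 0.232  0.2568] [ 0.859   0.244  -1.4004] 0.024994610393475246 44.114087012421805
0.77 [[0.5129 0.1939 0.1196]
 [0.5548 0.288  0.1864]
 [0.5916 0.3015 0.2754]]
```

View pics/s2.png

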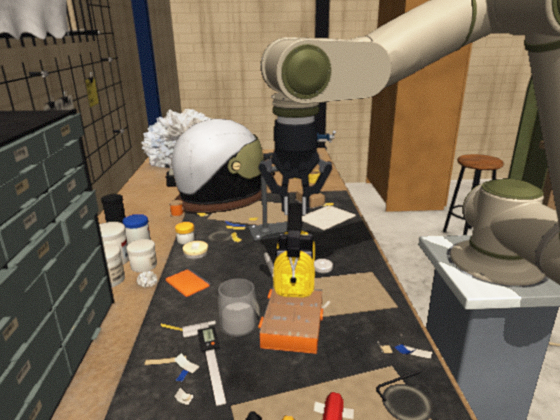

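The ear defenders hang upright in the gripper, clear of the box at about (295,270), and the lid is shut. Now I'll carry them to a staging point in front of the hanger's free end.

Request:
jog_arm(
  plan="0 0 -2 0 0 0 255;0 0 -3 0 0 0 255;0 0 -4.3 0 0 0 255;0 0 -4 -0.4 -0.2 0 255;0 0 -3.5 -0.8 -0.45 0 255;0 0 -2.5 -1.2 -0.7 0 255;0 0 0 -1.7 -1 0 255;0 0 0 -2.2 -1.3 0 255;0 0 0 -2.2 -1.3 0 255;0 0 0 -2.2 -1.3 0 255",
)

```text
time_s: 7.43
position: [0.508, 0.1142, 0.2567]
tool_rot: [[-0.211, 0.977, -0.001], [0.977, 0.211, 0.0], [0.0, -0.001, -1.0]]
ft_force: [0.7, -1.6, -1.5]
grip_width: 0.0249
gripper_force: 44.1
```

Request:
jog_arm(
  plan="0 0 0 -2.5 -1.4 0 255;0 0 0 -2.5 -1.4 0 255;0 0 0 -2.5 -1.4 0 255;0 0 0 -2.5 -1.4 0 255;0 0 0 -2.5 -1.4 0 255;0 0 0 -2.5 -1.4 0 255;0 0 0 -2.5 -1.4 0 255;0 0 0 -2.5 -1.4 0 255;0 0 0 -2 -1.1 0 255;0 0 0 -1.2 -0.7 0 255",
)

```text
time_s: 8.27
position: [0.4296, -0.141, 0.2569]
tool_rot: [[-0.209, 0.978, -0.001], [0.978, 0.209, -0.0], [0.0, -0.001, -1.0]]
ft_force: [1.1, -0.1, -2.3]
grip_width: 0.0247
gripper_force: 44.1
```

Request:
jog_arm(
  plan="0 0 0 -1.5 -1 0 255;0 0 0 -2 -1.4 0 255;0 0 0 -2 -1.4 0 255;0 0 0 -2 -1.4 0.3 255;0 0 0 -1.2 -0.8 0.4 255;0 0 0 -0.6 -0.4 0.4 255;0 0 0 0 0 0.4 255;0 0 0 0 0 0.2 255;0 0 0 0 0 0 255;0 0 0 0 0 0 255",
)

```text
time_s: 9.1
position: [0.3878, -0.2426, 0.2403]
tool_rot: [[-0.212, 0.977, -0.0], [0.977, 0.212, 0.0], [0.0, 0.0, -1.0]]
ft_force: [0.3, 0.0, -2.6]
grip_width: 0.0252
gripper_force: 44.1
```

Run:
```python
from h import *
np.set_printoptions(precision=4,suppress=True)
s=env.observe(); p=np.array(s["position"]);print(p,s["tool_rot"][:2])
R=np.array(s["tool_rot"])
im=imaging.get_image("side"); save(im,"s3.png")
P=cloud(im,np.ones((420,560),bool))
# ear defenders in tool-relative coordinates
D=(P-p)@R
E=D[(abs(D[:,0])<.09)&(abs(D[:,1])<.05)&(D[:,2]>-.02)&(D[:,2]<.18)]
print("ears rel",np.percentile(E,[1,50,99],axis=0))
print("bar top", [ (q,at_z(im,*t["at"],z)) for q,z in (("hanger_bar",.208),("hanger_end",.2125)) for t in models.tip_of("side",q)[:1]])
for c in ["top","wrist"]:
    im=imaging.get_image(c)
    for q,z in (("hanger_bar",.208),("hanger_end",.2125),("headband_pad",.246)):
        for t in models.tip_of(c,q)[:1]: print(c,q,round(t["confidence"],2),at_z(im,*t["at"],z))
    if c=="wrist": save(im,"w3.png")
```

```text
[ 0.3878 -0.2426  0.2403] [[-0.2118  0.9773 -0.    ]
 [ 0.9773  0.2118  0.0003]]
ears rel [[-0.0646 -0.0307 -0.0186]
 [ 0.0467  0.0109  0.0725]
 [ 0.07    0.039   0.1396]]
bar top [('hanger_bar', array([[ 0.5239, -0.2394,  0.208 ]])), ('hanger_end', array([[ 0.4576, -0.2346,  0.2125]]))]
top hanger_bar 0.6 [[ 0.5285 -0.2372  0.208 ]]
top hanger_end 0.93 [[ 0.4589 -0.2502  0.2125]]
top headband_pad 0.96 [[ 0.3897 -0.2402  0.246 ]]
wrist hanger_bar 0.76 [[ 0.5314 -0.2336  0.208 ]]
wrist hanger_end 0.96 [[ 0.4605 -0.2456  0.2125]]
wrist headband_pad 0.76 [[ 0.3885 -0.2447  0.246 ]]
```

View pics/s3.png

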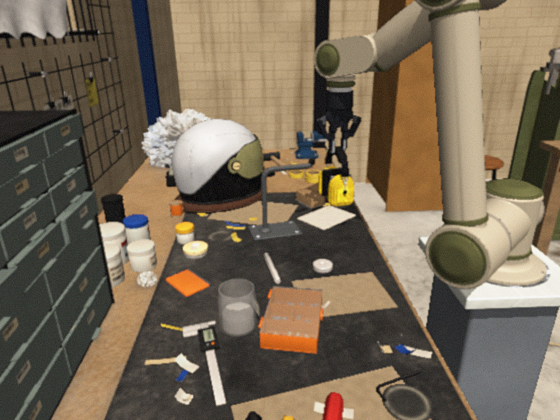

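The side view shows the yellow defenders upright in the gripper at (340,190), with the hanger end to their left. I'll line up laterally with the bar, then thread along it.

Request:
jog_arm(
  plan="0 0 0 -0.7 0 0 255;0 0 0 -0.8 0 0 255;0 0 0 -0.42 0 0 255;0 0 0 0 0.6 0 255;0 0 0 0 0.9 0 255;0 0 0 0 1.1 0 255;0 0 0 0 1.1 0 255;0 0 0 0 1.1 0 255;0 0 0 0 0.8 0 255;0 0 0 0 0.4 0 255",
)

```text
time_s: 10.48
position: [0.4515, -0.249, 0.2401]
tool_rot: [[-0.212, 0.977, 0.0], [0.977, 0.212, 0.0], [0.0, 0.0, -1.0]]
ft_force: [-0.8, 0.4, -1.6]
grip_width: 0.0251
gripper_force: 44.1
```

Request:
jog_arm(
  plan="0 0 0 0 0.6 0 255;0 0 0 0 1 0 255;0 0 0 0 1.2 0 255;0 0 0 0 1.2 0 255;0 0 0 0 1.2 0 255;0 0 0 0 1.2 0 255;0 0 0 0 1.2 0 255;0 0 0 0 0.8 0 255;0 0 0 0 0.3 0 255;0 0 0 0 0 0 255",
)

```text
time_s: 11.32
position: [0.5357, -0.2311, 0.2401]
tool_rot: [[-0.211, 0.977, -0.0], [0.977, 0.211, 0.0], [0.0, -0.0, -1.0]]
ft_force: [0.7, -0.3, -1.6]
grip_width: 0.0248
gripper_force: 44.1
```

Run:
```python
from h import *
np.set_printoptions(precision=4,suppress=True)
s=env.observe(); print(s["position"],s["tool_rot"][:2],s["ft_force"],s["wrist_torque"])
im=imaging.get_image("side"); save(im,"s4.png")
cv2.imwrite("pics/s4c.png",cv2.resize(im["pixels"][100:250,210:380,::-1],None,fx=4,fy=4)[:600])
```

```text
[ 0.5357 -0.2311  0.2401] [[-0.2111  0.9775 -0.0003]
 [ 0.9775  0.2111  0.0002]] [ 0.739  -0.2877 -1.6168] [ 0.0042 -0.0131  0.0341]
```

View pics/s4c.png

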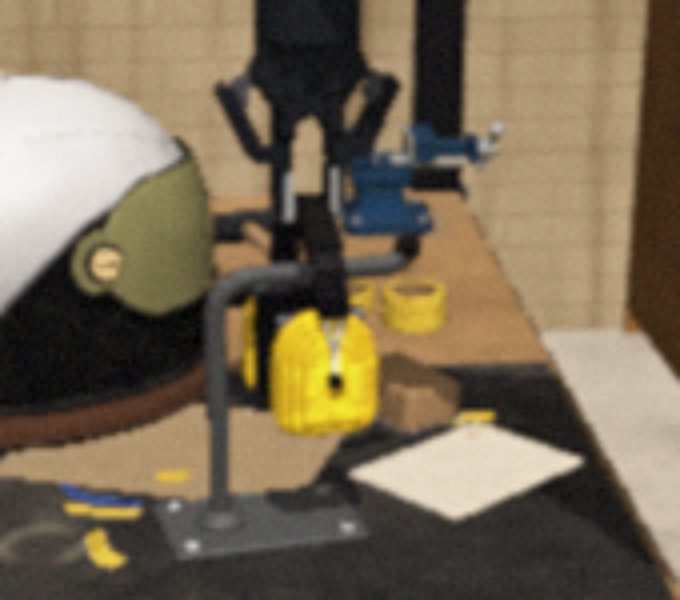

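The crop shows the bar threaded under the headband, with the cap clear on the right at (405,245) in the crop. Now lower.

Request:
jog_arm(
  plan="0 0 0 0 0 0.4 255;0 0 0 0 0 0.5 255;0 0 0 0 0 0.5 255;0 0 0 0 0 0.5 255;0 0 0 0 0 0.4 255;0 0 0 0 0 0.3 255;0 0 0 0 0 0.1 255;0 0 0 0 0 0 255;0 0 0 0 0 0 255",
)

```text
time_s: 12.12
position: [0.5353, -0.2313, 0.2135]
tool_rot: [[-0.211, 0.978, 0.0], [0.978, 0.211, -0.0], [-0.0, 0.0, -1.0]]
ft_force: [-0.8, -0.2, -2.7]
grip_width: 0.025
gripper_force: 44.1
```

Request:
jog_arm(
  plan="0 0 0 0 0 0.1 255;0 0 0 0 0 0.1 255;0 0 0 0 0 0 255;0 0 0 0 0 0 255",
)

```text
time_s: 12.45
position: [0.5354, -0.2314, 0.212]
tool_rot: [[-0.211, 0.978, 0.001], [0.978, 0.211, -0.001], [-0.001, 0.001, -1.0]]
ft_force: [-2.5, 0.8, 4.3]
grip_width: 0.0249
gripper_force: 44.7
```

In contact: the vertical force went from -2.7 to +4.3 N. Release to a partial opening and rise.

Request:
jog_arm(
  plan="0 0 0 0 0 0 150;0 0 0 0 0 0 120;0 0 0 0 0 0 90;0 0 0 0 0 0 80;0 0 0 0 0 0 80;0 0 0 0 0 0 80",
)

```text
time_s: 12.95
position: [0.5353, -0.2312, 0.2112]
tool_rot: [[-0.211, 0.978, -0.0], [0.978, 0.211, 0.0], [0.0, -0.0, -1.0]]
ft_force: [0.2, -0.7, -0.8]
grip_width: 0.0587
gripper_force: 0.0
```

Request:
jog_arm(
  plan="0 0 0 0 0 -0.4 80;0 0 0 0 0 -0.8 80;0 0 0 0 0 -1.2 80;0 0 0 0 0 -1.5 80;0 0 0 0 0 -1.5 80;0 0 0 0 0 -1.5 80;0 0 0 0 0 -1.5 80;0 0 0 0 0 -0.5 80;0 0 0 0 0 0 80;0 0 0 0 0 0 80",
)

```text
time_s: 13.78
position: [0.5351, -0.2312, 0.3]
tool_rot: [[-0.211, 0.978, -0.0], [0.978, 0.211, 0.0], [0.0, -0.0, -1.0]]
ft_force: [-0.2, 0.1, 0.8]
grip_width: 0.0583
gripper_force: 0.0
```

Run:
```python
from h import *
np.set_printoptions(precision=4,suppress=True)
s=env.observe(); print(s["position"],s["ft_force"],s["q"])
for c in ["side","top","wrist"]:
    im=imaging.get_image(c)
    for t in models.tip_of(c,"headband_pad")[:1]: print(c,t["confidence"],at_z(im,*t["at"],.218))
    if c=="side":
        cv2.imwrite("pics/s5c.png",cv2.resize(im["pixels"][100:250,210:380,::-1],None,fx=4,fy=4)[:600])
        o=models.outline_of("side","ear_defenders"); c=cloud(im,o[0]["region"]); print(o[0]["confidence"],np.percentile(c,[1,50,99],axis=0))
for i in range(2):
  im=imaging.get_image("top")
  for q,z in (("lid_tab",.033),("lid_hinge",.038),("rivet_box",0)):
    for t in models.tip_of("top",q)[:1]: print(q,t["confidence"],at_z(im,*t["at"],z))
P=cloud(im,np.ones((420,560),bool))
L=P[(P[:,1]>.08)&(P[:,1]<.38)&(P[:,2]>.028)&(P[:,2]<.046)&(P[:,0]>.4)&(P[:,0]<.625)]
print("lid",len(L),cv2.minAreaRect(L[:,:2].astype(np.float32)*1000))
for y in np.arange(.13,.34,.01):
    b=L[abs(L[:,1]-y)<.003]
    if len(b): print(round(y,3),np.sort(b[:,0])[2],np.sort(b[:,0])[-3])
b=im["pixels"][185:265,115:225,::-1]; cv2.imwrite("pics/box.png",cv2.resize(b,None,fx=7,fy=7,interpolation=cv2.INTER_CUBIC))
```

```text
[ 0.5351 -0.2312  0.3   ] [-0.2476  0.1454  0.8213] [-34.994   23.1893  60.8897   0.0005  95.9341 -47.1529]
side 0.89 [[ 0.5325 -0.2362  0.218 ]]
0.98 [[ 0.4639 -0.7632  0.0011]
 [ 0.5354 -0.1799  0.1372]
 [ 0.5815 -0.1612  0.2306]]
top 0.85 [[ 0.5314 -0.2268  0.218 ]]
wrist 0.91 [[ 0.5375 -0.2334  0.218 ]]
lid_tab 0.63 [[0.4922 0.2385 0.033 ]]
lid_hinge 0.83 [[0.6189 0.2193 0.038 ]]
rivet_box 0.7 [[0.5534 0.2296 0.    ]]
lid_tab 0.75 [[0.4992 0.2449 0.033 ]]
lid_hinge 0.77 [[0.6225 0.2139 0.038 ]]
rivet_box 0.68 [[0.5527 0.2289 0.    ]]
lid 3877 ((557.90185546875, 227.40142822265625), (164.0342559814453, 129.82643127441406), 77.66458892822266)
0.14 0.5793525895727074 0.5898751646080774
0.15 0.5316262707410371 0.5896894551886217
0.16 0.4843403877476901 0.5981722046934838
0.17 0.4863143176799355 0.6019527362299653
0.18 0.4883103008789017 0.6022934920371954
0.19 0.49011455018110484 0.601550242711025
0.2 0.49204489457919104 0.6017007802847076
0.21 0.4959602762928803 0.605509538865156
0.22 0.4958433720890086 0.6075652532133107
0.23 0.49339653263248795 0.6095465103250998
0.24 0.4953056689417205 0.609426840834958
0.25 0.49928050850143235 0.6138673854544946
0.26 0.5055375652159987 0.6177925468217228
0.27 0.5074580569116575 0.6219635815852154
0.28 0.5093377973818656 0.619801284471519
0.29 0.5112249714963241 0.6218439863398666
0.3 0.5152552829907975 0.6106689144476101
0.31 0.5171308093458623 0.5627969972963219
```

View pics/s5c.png

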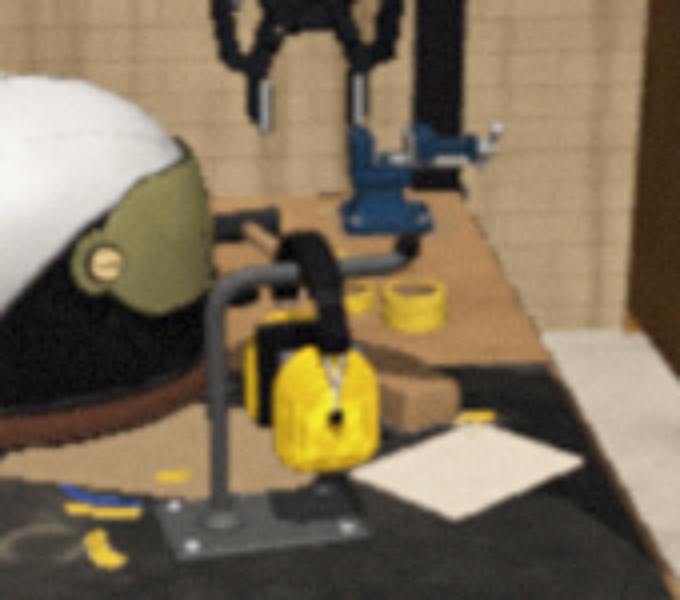

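The crop shows the ear defenders hanging upright on the bar, let go and still. Next is the lid: turn the tool so it closes along the lid's edge, then go above the tab.

Request:
jog_arm(
  plan="0 0 -6.6 0 0 0 80;0 0 -6.6 0 0 0 80;0 0 -6.6 0 0 0 80;0 0 -6.6 0 0 0 80;0 0 -6.6 0 0 0 80;0 0 -6.6 0 0 0 80;0 0 -6.6 0 0 0 80;0 0 -6.6 0 0 0 80;0 0 -6.6 0 0 0 80;0 0 -6.6 0 0 0 80",
)

```text
time_s: 15.37
position: [0.5352, -0.2313, 0.3003]
tool_rot: [[-0.98, 0.2, 0.0], [0.2, 0.98, 0.0], [-0.0, 0.0, -1.0]]
ft_force: [-0.6, 0.6, -0.0]
grip_width: 0.0585
gripper_force: 0.0
```

Request:
jog_arm(
  plan="0 0 0 1.2 3.7 0 80;0 0 0 1.2 3.7 0 80;0 0 0 1.2 3.7 0 80;0 0 0 1.2 3.7 0 80;0 0 0 1.2 3.7 0 80;0 0 0 1.2 3.7 0 80;0 0 0 1.2 3.7 0 80;0 0 0 1.2 3.7 0.6 80;0 0 0 1.2 3.7 0.6 80;0 0 0 1.2 3.7 0.6 80",
)

```text
time_s: 16.2
position: [0.4931, 0.1573, 0.2824]
tool_rot: [[-0.979, 0.205, 0.001], [0.205, 0.979, 0.0], [-0.001, 0.0, -1.0]]
ft_force: [0.6, -0.6, -0.6]
grip_width: 0.0588
gripper_force: 0.0
```

Request:
jog_arm(
  plan="0 0 0 1.2 3.7 1.5 80;0 0 0 0.8 2.5 2 80;0 0 0 0.5 1.5 2 80;0 0 0 0 0 2 80;0 0 0 0 0 0.7 80;0 0 0 0 0 0 80;0 0 0 0 0 0 80",
)

```text
time_s: 16.78
position: [0.4855, 0.2356, 0.2011]
tool_rot: [[-0.979, 0.206, 0.001], [0.206, 0.979, 0.0], [-0.001, 0.0, -1.0]]
ft_force: [-0.3, 0.0, 0.2]
grip_width: 0.0585
gripper_force: 0.0
```

Run:
```python
from h import *
np.set_printoptions(precision=4,suppress=True)
s=env.observe(); print(s["position"],s["tool_rot"],s["q"])
im=imaging.get_image("wrist"); save(im,"w6.png")
for q,z in (("lid_tab",.033),("lid_hinge",.038),("rivet_box",0)):
    for t in models.tip_of("wrist",q)[:2]: print(q,t["confidence"],t["at"],at_z(im,*t["at"],z))
P=cloud(im,np.ones((420,560),bool))
a=np.radians(-11.8); X=np.array([np.cos(a),np.sin(a)]); Y=np.array([-np.sin(a),np.cos(a)])
c0=np.array([.495,.2415])
B=np.c_[(P[:,:2]-c0)@X,(P[:,:2]-c0)@Y,P[:,2]]
L=B[(abs(B[:,0])<.14)&(abs(B[:,1])<.1)&(B[:,2]>.028)&(B[:,2]<.046)]
print(len(L), L.min(0), L.max(0))
for y in np.arange(-.084,.085,.004):
    b=np.sort(L[abs(L[:,1]-y)<.002][:,0])
    if len(b)>5: print(round(y,3),b[2]*1000,b[-3]*1000)
```

```text
[0.4855 0.2356 0.2011] [[-0.9786  0.2059  0.0007]
 [ 0.2059  0.9786  0.0001]
 [-0.0007  0.0002 -1.    ]] [ 13.3074  22.1315  79.0487  -0.0035  78.7789 -64.8101]
lid_tab 0.95 [286.3, 195.5] [[0.4958 0.2377 0.033 ]]
lid_hinge 0.77 [283.1, 312.7] [[0.6072 0.2119 0.038 ]]
rivet_box 0.58 [288.2, 239.1] [[0.5501 0.2291 0.    ]]
rivet_box 0.57 [284.2, 311.3] [[0.6308 0.2085 0.    ]]
20448 [-0.0024 -0.0845  0.028 ] [0.14   0.0776 0.0459]
-0.084 3.9492087729274052 69.29063599751576
-0.08 3.7689176147237715 69.99663495143601
-0.076 4.08456973485719 69.8544930976474
-0.072 3.714904618971882 114.92207990842911
-0.068 3.855043929684387 117.72662990895766
-0.064 3.7439941626456568 120.01794311508931
-0.06 3.775541878760255 119.88364192122795
-0.056 3.728181356949365 119.35394606693015
-0.052 3.8448403867595213 119.72757044093984
-0.048 3.798756293819825 119.79812567361344
-0.044 3.6083107370045835 119.9384540959541
-0.04 3.799280342549293 120.17281300429268
-0.036 3.755559739719836 114.79323331379197
-0.032 3.7953285351335206 114.90519266389718
-0.028 3.536773824839388 115.2112460477797
-0.024 3.6
[... 415 characters left out ...]
35.634693866657
0.016 3.188117736881182 135.66288833754592
0.02 2.941324622305955 135.86433486458142
0.024 3.037715968691274 137.14831709711473
0.028 3.2091518569228596 138.23914779172284
0.032 2.855070584356104 139.65716124857454
0.036 2.958430338057765 139.88558595698234
0.04 2.821325851744883 118.47003735424455
0.044 2.9292880304572053 118.50912663290228
0.048 2.7283178995342383 118.37708291055708
0.052 3.0762237008713114 118.38681987041517
0.056 2.9310447677599134 117.93940041593969
0.06 2.956942899669788 70.30396599404169
0.064 2.7316155202787136 70.00145711576549
0.068 2.8579026569394097 69.93882012682799
0.072 2.95697992821914 70.2439874780749
0.076 3.139779431462876 75.83544524830027
```

View pics/w6.png

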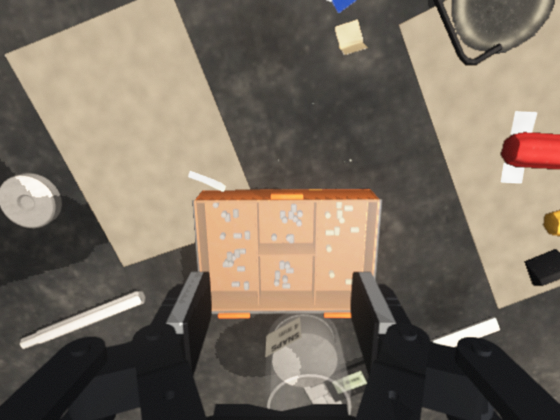

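The wrist view shows the clear lid and its front tab at (287,196). Depth puts the tab centre at about (0.4948, 0.2375). I'll descend with the pads just in front of the lid's edge.

Request:
jog_arm(
  plan="0 0 0 0.13 0.37 1 80;0 0 0 0 0 2.5 80;0 0 0 0 0 3 80;0 0 0 0 0 3 80;0 0 0 0 0 2.5 80;0 0 0 0 0 1.5 80;0 0 0 0 0 0.8 80;0 0 0 0 0 0 80;0 0 0 0 0 0 80;0 0 0 0 0 0 80",
)

```text
time_s: 17.82
position: [0.4852, 0.2401, 0.0584]
tool_rot: [[-0.979, 0.205, 0.002], [0.205, 0.979, 0.001], [-0.002, 0.001, -1.0]]
ft_force: [-0.3, 0.1, -0.0]
grip_width: 0.0587
gripper_force: 0.0
```

Run:
```python
from h import *
np.set_printoptions(precision=4,suppress=True)
s=env.observe(); print(s["position"],s["tool_rot"],s["ft_force"])
c0=np.array([.4948,.2375]);a=np.radians(-11.6); X=np.array([np.cos(a),np.sin(a)]); Y=np.array([-np.sin(a),np.cos(a)])
im=imaging.get_image("wrist"); save(im,"w7.png")
for t in models.tip_of("wrist","lid_tab")[:1]: print(t["confidence"],t["at"],at_z(im,*t["at"],.033))
P=cloud(im,np.ones((420,560),bool))
B=np.c_[(P[:,:2]-c0)@X,(P[:,:2]-c0)@Y,P[:,2]]
L=B[(abs(B[:,0])<.02)&(abs(B[:,1])<.05)&(B[:,2]>.028)&(B[:,2]<.044)]
print(len(L))
for y in np.arange(-.04,.041,.004):
    b=np.sort(L[abs(L[:,1]-y)<.002][:,0])
    if len(b)>5: print(round(y,3),b[2]*1000)
```

```text
[0.4852 0.2401 0.0584] [[-0.9787  0.2052  0.0021]
 [ 0.2052  0.9787  0.0005]
 [-0.0019  0.001  -1.    ]] [-0.3363  0.0662 -0.0216]
0.88 [282.0, 275.1] [[0.4946 0.238  0.033 ]]
6135
-0.036 2.8875740495074727
-0.032 2.4238230295857326
-0.028 2.6318959641543667
-0.024 2.5990469035327415
-0.02 2.4051752155962056
-0.016 2.5875492088795937
-0.012 -2.8078366943161503
-0.008 -2.9039901140216373
-0.004 -2.8478031837311666
-0.0 -2.7791782736659063
0.004 -2.8703766656221474
0.008 -2.8000646520728147
0.012 -2.8377022706057247
0.016 -1.6674816064555846
0.02 2.3806158888824953
0.024 2.398015590064069
0.028 2.328696080387906
0.032 2.3424190674692587
0.036 3.1458156022114285
```

Request:
jog_arm(
  plan="0 0 0 0 0 0.8 80;0 0 0 0 0 1 80;0 0 0 0 0 1 80;0 0 0 0 0 0.8 80;0 0 0 0 0 0.6 80;0 0 0 0 0 0 80;0 0 0 0 0 0 80",
)

```text
time_s: 18.5
position: [0.4844, 0.2398, 0.0149]
tool_rot: [[-0.979, 0.205, -0.001], [0.205, 0.979, -0.0], [0.001, -0.0, -1.0]]
ft_force: [0.3, 0.1, 0.8]
grip_width: 0.0586
gripper_force: 0.0
```

Request:
jog_arm(
  plan="0 0 0 -0.08 0 0 150;0 0 0 0 0 0 180;0 0 0 0 0 0 255;0 0 0 0 0 0 255;0 0 0 0 0 0 255;0 0 0 0 0 0 255;0 0 0 0 0 0 255;0 0 0 0 0 0 255",
  grip_force=30,
)

```text
time_s: 19.17
position: [0.4857, 0.2398, 0.0155]
tool_rot: [[-0.979, 0.205, 0.001], [0.205, 0.979, 0.0], [-0.001, 0.0, -1.0]]
ft_force: [1.8, 2.0, 0.7]
grip_width: 0.0269
gripper_force: 29.4
```

The tab is gripped (27 mm opening). I'll raise it along the hinge arc to about 20° first, then check.

Request:
jog_arm(
  plan="0 0 0 0 0 -0.5 255;0 0 0 0 0 -0.5 255;0 0 0 -0.05 0 -0.5 255;0 0 0 -0.05 0 -0.5 255;0 0 0 -0.09 0 -0.5 255;0 0 0 -0.09 0 -0.5 255;0 0 0 -0.13 0 -0.5 255;0 0 0 -0.14 0 -0.5 255;0 0 0 0 0 0 255;0 0 0 0 0 0 255",
)

```text
time_s: 20.0
position: [0.4904, 0.2386, 0.0554]
tool_rot: [[-0.979, 0.205, -0.001], [0.205, 0.979, 0.0], [0.001, -0.0, -1.0]]
ft_force: [0.3, 3.7, -1.5]
grip_width: 0.0263
gripper_force: 30.0
```

```bash
cat > lid.py <<'E'
from h import *
np.set_printoptions(precision=4,suppress=True)
s=env.observe(); print(s["position"],s["ft_force"],s["grip_width"],s["gripper_force"])
import sys
im=imaging.get_image("side"); save(im,sys.argv[1])
cv2.imwrite("pics/c"+sys.argv[1],cv2.resize(im["pixels"][200:360,200:380,::-1],None,fx=3.7,fy=3.7))
for q in ("lid_tab","lid_hinge"):
    for t in models.tip_of("side",q)[:1]:
        u,v=t["at"]; r,T=ray_pt(im,u,v); w=(r@T[:3,:3].T)[0]
        y=.2385 if q=="lid_tab" else .212
        k=(y-T[1,3])/w[1]; print(q,t["confidence"],t["at"],T[:3,3]+k*w)
E
python3 lid.py l1.png
```

```text
[0.4904 0.2386 0.0554] [ 0.2634  3.6735 -1.5244] 0.026302302222435972 30.02712070941925
lid_tab 0.8 [317.0, 299.7] [0.5044 0.2385 0.0709]
lid_hinge 0.69 [264.3, 304.2] [0.6114 0.212  0.046 ]
```

View pics/cl1.png

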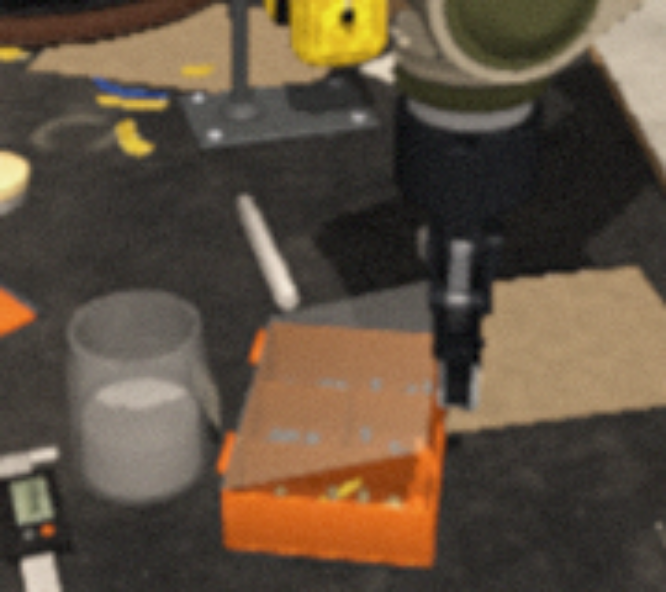

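The crop shows the lid raised about 20° with the tab in the fingers and the box flat and in place. Continue to 60°.

Request:
jog_arm(
  plan="0 0 0 -0.17 0 -0.48 255;0 0 0 -0.18 0 -0.48 255;0 0 0 -0.21 0 -0.46 255;0 0 0 -0.23 0 -0.46 255;0 0 0 -0.25 0 -0.44 255;0 0 0 -0.27 0 -0.44 255;0 0 0 -0.29 0 -0.42 255;0 0 0 -0.3 0 -0.42 255;0 0 0 0 0 0 255;0 0 0 0 0 0 255",
)

```text
time_s: 20.98
position: [0.5095, 0.2346, 0.0917]
tool_rot: [[-0.979, 0.205, 0.0], [0.205, 0.979, 0.0], [-0.0, 0.0, -1.0]]
ft_force: [-3.2, 5.6, 0.8]
grip_width: 0.0264
gripper_force: 33.1
```

Request:
jog_arm(
  plan="0 0 0 -0.32 0 -0.39 255;0 0 0 -0.34 0 -0.39 255;0 0 0 -0.36 0 -0.36 255;0 0 0 -0.37 0 -0.36 255;0 0 0 -0.39 0 -0.33 255;0 0 0 -0.4 0 -0.32 255;0 0 0 -0.41 0 -0.3 255;0 0 0 -0.42 0 -0.28 255;0 0 0 0 0 0 255;0 0 0 0 0 0 255",
)

```text
time_s: 21.82
position: [0.5389, 0.2288, 0.1193]
tool_rot: [[-0.979, 0.205, 0.001], [0.205, 0.979, 0.001], [-0.001, 0.001, -1.0]]
ft_force: [-4.3, 5.2, 3.1]
grip_width: 0.0265
gripper_force: 36.8
```

```bash
python3 lid.py l2.png
python3 - <<'E'
from h import *
np.set_printoptions(precision=4,suppress=True)
im=imaging.get_image("top")
for q,z in (("headband_pad",.218),("jar",0),("rivet_box",0),("anvil",0),("setter",0)):
    for t in models.tip_of("top",q)[:1]: print(q,t["confidence"],at_z(im,*t["at"],z))
E
```

```text
[0.5389 0.2288 0.1193] [-4.3452  5.1511  3.1065] 0.026474430482797136 36.757659047143534
lid_tab 0.8 [293.1, 271.4] [0.5529 0.2385 0.1394]
lid_hinge 0.63 [265.3, 304.7] [0.6093 0.212  0.0446]
headband_pad 0.78 [[ 0.5296 -0.2259  0.218 ]]
jar 0.93 [[0.6687 0.221  0.    ]]
rivet_box 0.6 [[0.5539 0.2272 0.    ]]
anvil 0.89 [[0.4633 0.0015 0.    ]]
setter 0.65 [[0.5981 0.002  0.    ]]
```

View pics/l2.png

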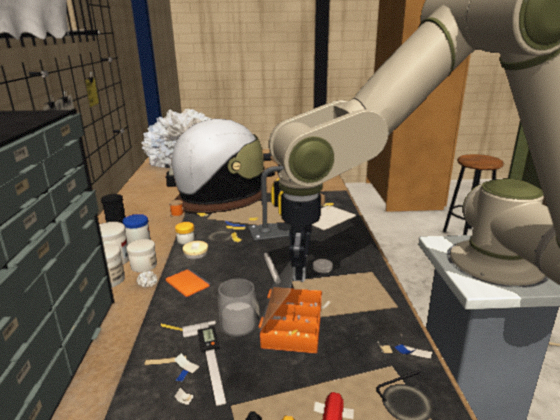

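The picture shows the lid standing at about 60° with its tab in the fingers at (293,271), the box flat and the ear defenders still on the bar. Handing in.

```bash
python3 -c "
from rig import env,job
s=env.observe();print(s['qvel'],s['gripper_force']);print(job.close_job())"
```

```text
[-0.10956405  0.08869644 -0.12206504 -0.00611961 -0.06155662  0.00921742] 36.72612622263841
the job is handed in; nothing more can be done
None
```

The ear defenders hang let go on the hanger bar and the lid is held open at about 60° with its tab still in the gripper; the job is handed in at about 22 s of the 56 s, but no verdict came back.

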